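# Pack the work lamps into the transport case

### The arm

A 7-joint arm with a two-finger parallel gripper is mounted at the origin on the work surface. World frame = base frame: x ahead of the robot, y to its left, z up, the work surface at z = 0. Lengths are in m, angles in rad, forces in N, time in s.
With the tool pointing down it reaches from about 0.425 to 0.925 m from the base axis. Payload 6.8 kg.
Tool frame: the origin (TCP) lies at the very end of the fingers, on their centre line; the grasp point (between the pads) lies 19 mm behind it; z points along the fingers, y is the line along which they close (so a half turn about z gives the same grasp; the last joint's range is limited). The gripper opens to 85 mm and grips with 20 to 120 N. Pads are 22 mm wide; open, the fingers measure 114 mm over their backs; the gripper's body (76 mm by 85 mm) begins 54 mm behind the grasp point. The pads swing forward as they close: fully open they stand 13 mm farther back than shut.
Start: joints at [1.039, 0.477, 0.022, 1.555, -0.011, 1.109, -0.083], TCP at [0.278, -0.615, 0.231] pointing down, gripper open.
Joint ranges: [-2.96, 2.96], [-0.34, 2.1], [-1.41, 1.46], [0.24, 2.44], [-1.37, 4.51], [0.17, 1.92], [-2.96, 2.96]. Speed limits (rad/s): [2.39, 2.39, 3.14, 3.14, 3.14, 3.14, 3.14].

### API

Orientations are given as a unit quaternion [w, x, y, z].
In Python, from station import get_obs, read_camera, hand_in gives the robot as it stands.
- The arm moves only by the tool arm_command, never from a script. Its argument "commands" is one flat list of numbers, 7 for each row, row after row: the shift along the tool's x, y, z in m, then the turn, a rotation vector about the tool's x, y, z in degrees, then the opening, from 0 (shut) to 1 (fully open). In form: [tx, ty, tz, rx, ry, rz, fingers, tx, ty, tz, rx, ry, rz, fingers, ...]. A call has 1 to 8 rows; each row is the pose to reach, as a shift and turn from the pose commanded when the call began, along the tool's axes at that moment; what a row does not reach only later rows make up. A row lasts 1/10 s, in which the tool goes at most 50 mm and 8.59 degrees, less where a joint would pass 70% of its speed; a pose out of reach is approached as far as the arm can. A call with a gripper value outside its range is refused whole. The fingers move at their own pace and stop on an object; "force" is the grip in N (left out, the last holds). Time passes only in rows, so rows that repeat a pose let the fingers close. It gives the time, the measured TCP pose, the force, the opening and the grip force at its end, in the units of the state.
- get_obs(): the state, without advancing time (a new reading comes with each control period).
- read_camera(name): name is "scene" or "top" or "wrist"; returns a dict with "img" (420x560x3 uint8, red, green, blue), "camera_matrix" (3x3 intrinsics, pixels), "pose" (4x4, takes a point from camera to world coordinates). Camera axes: x right, y down, z forward; pixel columns grow to the right and rows downward; lengths in m; the calibration is good to about 2 mm. A picture is of the moment at which its call begins. There is no depth.
- hand_in(): hands the job in; it is judged then, once.
The state is a dict: "t": time; "q": joint angles; "joint_vel": joint speeds; "joint_torque": joint torques, N m; "eef_pos": TCP position; "tool_rot": TCP orientation; "contact_force": force on the tool from outside, world axes, zero at the start; "torque": the same for the moment, N m; "gripper_width": opening from 0.0 (shut) to 1.0 (fully open); "grasp_force": force on a finger pad.
Only numpy, scipy, OpenCV 4.12 (cv2) and the standard library are available. Lean on these libraries where they do the work, as an engineer would, in place of code of your own. Each camera call takes 0.05 s, during which the arm holds its last target. There are 200 camera calls.

### The job

Swing the bench light's arm clear of the open transport case, then pack every work lamp, those hanging on the hook rack and the one on the bench, setting each down gently and upright on the floor of a bay of its own in the case. When all are in, shut the case lid fully and swing the light back so that its head is over the closed case; do not disturb the other things on the bench.

Things in the scene. Friction and masses are not known exactly. Their poses are not given: they have to be found in the camera images.
- lamp0_center (a point): Work lamp, 0.35 kg: black block 60 (its x) x 96 (y) x 55 mm high, white lens on -x, with a rigid handle over it, 116 mm high in all. Point: the lamp's middle, 58 mm above its underside, z up. Handle: a bar along y, 96 long, 14 thick (x), 16 mm high, its centre 50 mm above the point, on end uprights; the opening under it is 80 wide, 45 mm high. Hangs at hook0, lens forward, or absent (None).
- lamp1_center (a point): Work lamp, 0.35 kg: black block 60 (its x) x 96 (y) x 55 mm high, white lens on -x, with a rigid handle over it, 116 mm high in all. Point: the lamp's middle, 58 mm above its underside, z up. Handle: a bar along y, 96 long, 14 thick (x), 16 mm high, its centre 50 mm above the point, on end uprights; the opening under it is 80 wide, 45 mm high. Hangs at hook1, lens forward, or absent (None).
- lamp2_center (a point): Work lamp, 0.35 kg: black block 60 (its x) x 96 (y) x 55 mm high, white lens on -x, with a rigid handle over it, 116 mm high in all. Point: the lamp's middle, 58 mm above its underside, z up. Handle: a bar along y, 96 long, 14 thick (x), 16 mm high, its centre 50 mm above the point, on end uprights; the opening under it is 80 wide, 45 mm high. Hangs at hook2, lens forward, or absent (None).
- lamp3_center (a point): Work lamp, 0.35 kg: black block 60 (its x) x 96 (y) x 55 mm high, white lens on -x, with a rigid handle over it, 116 mm high in all. Point: the lamp's middle, 58 mm above its underside, z up. Handle: a bar along y, 96 long, 14 thick (x), 16 mm high, its centre 50 mm above the point, on end uprights; the opening under it is 80 wide, 45 mm high. Hangs at hook3, lens forward, or absent (None).
- lamp4_center (a point): Work lamp, 0.35 kg: black block 60 (its x) x 96 (y) x 55 mm high, white lens on -x, with a rigid handle over it, 116 mm high in all. Point: the lamp's middle, 58 mm above its underside, z up. Handle: a bar along y, 96 long, 14 thick (x), 16 mm high, its centre 50 mm above the point, on end uprights; the opening under it is 80 wide, 45 mm high. Starts standing on the bench.
- rack: fixed blue and steel rack with four twin-prong hooks 110 mm apart along its y (hook0 to hook3), pointing to its -x (the robot's side); origin on the bench under the middle of the row. The hook seats' height is 215 mm. Behind the seats (+x, 97 mm) runs a crossbar whose top is 14 mm above the seats; three cartons under 65 mm high stand below.
- hook0 (a point): seat of a hook: midway between its two 8 mm prongs (each 30 mm aside in y, 52 mm free between), level with their tops; a hung lamp's handle bar rests on it, bar centre 8 mm above. In front (-x) the prongs turn up to 14 mm over the seat and end 34 mm before it: lift a lamp 20 to 28 mm, then draw it 70 mm or more along -x.
- hook1 (a point): seat of a hook: midway between its two 8 mm prongs (each 30 mm aside in y, 52 mm free between), level with their tops; a hung lamp's handle bar rests on it, bar centre 8 mm above. In front (-x) the prongs turn up to 14 mm over the seat and end 34 mm before it: lift a lamp 20 to 28 mm, then draw it 70 mm or more along -x.
- hook2 (a point): seat of a hook: midway between its two 8 mm prongs (each 30 mm aside in y, 52 mm free between), level with their tops; a hung lamp's handle bar rests on it, bar centre 8 mm above. In front (-x) the prongs turn up to 14 mm over the seat and end 34 mm before it: lift a lamp 20 to 28 mm, then draw it 70 mm or more along -x.
- hook3 (a point): seat of a hook: midway between its two 8 mm prongs (each 30 mm aside in y, 52 mm free between), level with their tops; a hung lamp's handle bar rests on it, bar centre 8 mm above. In front (-x) the prongs turn up to 14 mm over the seat and end 34 mm before it: lift a lamp 20 to 28 mm, then draw it 70 mm or more along -x.
- case: fixed grey open transport case, 205 mm (its x) x 255 mm (its y) x 130 mm high, walls and floor 6 mm; origin at the centre of its underside, x towards its lid hinge (away from the robot), z up. Low 30 mm partitions 5 mm thick, crossing at its middle, part the floor into four bays of 94 mm (x) x 119 mm (y). Its latches are only for show.
- lid (a joint): case lid's hinge: 0 shut flush on the rim, grows as it opens upward, about 1.57 standing upright; a stiff hinge that stays where it is left; some 3 N at the free edge moves it. The lid is a grey slab 205 x 255 x 8 mm hinged on the case's +x rim; a black knob (28 mm wide, 43 mm high) sits on its outer face midway along, 30 mm from the free edge.
- lid_hinge (a point): middle of the lid's hinge line (line along the case's y), at the lid's underside, on the case's +x rim, 130 mm above the bench. Turns with the lid.
- light_arm (a joint): bench light's swing arm about its upright post: 0 when the arm points along the case's +y (across the case), grows as it swings counter-clockwise from above, that is towards the robot's side and away from the case; stop at 1.6. From 1.1 up, arm and head are wholly clear of the case; below about 0.65 the head is over it. Friction keeps it where it is left; about 1.6 N at 130 mm from the pivot moves it.
- light_arm_pivot (a point): pivot of the swing arm, on the post's axis, at mid-height of the arm's bar. Its y axis points out along the arm and turns with it. The bar is aluminium, 18 mm wide and 16 mm high, from 10 to 230 mm out from the pivot; the white head is a 100 mm disc centred 240 mm out, its underside 28 mm below the bar's centre line.
- light_head (a point): centre of the white lamp head at the end of the swing arm, level with the bar.
- cup: black drinking cup, 80 mm across, 95 mm high; bystander; origin under its centre.
- spray_can: spray can, 54 mm across, 165 mm high; bystander; origin under its centre.
- ear_defenders: black and red ear defenders lying on the bench, 150 mm wide, 170 mm long, 72 mm high; bystander; origin under the cups.
- bay0 (a point): centre of the floor of bay 0 of the case (top of the floor); axes as the case's.
- bay1 (a point): centre of the floor of bay 1 of the case (top of the floor); axes as the case's.
- bay2 (a point): centre of the floor of bay 2 of the case (top of the floor); axes as the case's.
- bay3 (a point): centre of the floor of bay 3 of the case (top of the floor); axes as the case's.
There are look-alikes about, which are no part of the job. Leave any purple look-alike of the part that bears lamp3_center alone.

How it is judged:
On the way, in this order (a step that is already met when the one before it is completed fails the run):
1. the light arm is swung clear of the case (value of joint light_arm above 1.1 rad), for 0.2 s.
2. every work lamp present stands upright on the case floor (x of lamp0_center in the frame of case between -0.098 and 0.098 m and y of lamp0_center in the frame of case between -0.123 and 0.123 m and z of each of lamp0_center, lamp1_center, lamp2_center, lamp3_center, lamp4_center in the frame of case below 0.072 m and angle between each of lamp0_center, lamp1_center, lamp2_center, lamp3_center, lamp4_center's own z axis and vertical below 0.12 rad and x of lamp1_center in the frame of case between -0.098 and 0.098 m and y of lamp1_center in the frame of case between -0.123 and 0.123 m and x of lamp2_center in the frame of case between -0.098 and 0.098 m and y of lamp2_center in the frame of case between -0.123 and 0.123 m and x of lamp3_center in the frame of case between -0.098 and 0.098 m and y of lamp3_center in the frame of case between -0.123 and 0.123 m and x of lamp4_center in the frame of case between -0.098 and 0.098 m and y of lamp4_center in the frame of case between -0.123 and 0.123 m and linear speed of each of lamp0, lamp1, lamp2, lamp3, lamp4 below 0.03 m/s), for 0.2 s.
3. the lid is shut (value of joint lid below 0.04 rad), for 0.2 s.
4. the light's head is back over the closed case (x of light_head in the frame of case between -0.1025 and 0.1025 m and y of light_head in the frame of case above -0.1275 m and velocity of joint light_arm between -0.05 and 0.05 rad/s and value of joint lid below 0.04 rad), for 0.2 s.
At the end, for the whole second after the job is handed in: Every lamp present stands at rest on the case floor, upright within 0.12 rad, its middle at most 72 mm above the case's underside (64 when standing); lid within 0.04 rad of shut; the centre of the light's head lies within the case's outline, the arm at rest (all of step 2 and all of step 4); the robot touches nothing.
It fails at once if a bystander (cup, spray can, ear defenders) is pushed more than 40 mm from its place (distance of any of cup, spray_can, ear_defenders from where it was at the start of the episode above 0.04 m).
It fails at once if a work lamp is dropped into the case (faster than 0.8 m/s inside it, a fall of some 35 mm) instead of being set down ((x of lamp0_center in the frame of case between -0.098 and 0.098 m and y of lamp0_center in the frame of case between -0.123 and 0.123 m and z of lamp0_center in the frame of case below 0.11 m and linear speed of lamp0 above 0.8 m/s) or (x of lamp1_center in the frame of case between -0.098 and 0.098 m and y of lamp1_center in the frame of case between -0.123 and 0.123 m and z of lamp1_center in the frame of case below 0.11 m and linear speed of lamp1 above 0.8 m/s) or (x of lamp2_center in the frame of case between -0.098 and 0.098 m and y of lamp2_center in the frame of case between -0.123 and 0.123 m and z of lamp2_center in the frame of case below 0.11 m and linear speed of lamp2 above 0.8 m/s) or (x of lamp3_center in the frame of case between -0.098 and 0.098 m and y of lamp3_center in the frame of case between -0.123 and 0.123 m and z of lamp3_center in the frame of case below 0.11 m and linear speed of lamp3 above 0.8 m/s) or (x of lamp4_center in the frame of case between -0.098 and 0.098 m and y of lamp4_center in the frame of case between -0.123 and 0.123 m and z of lamp4_center in the frame of case below 0.11 m and linear speed of lamp4 above 0.8 m/s)).
Of lamp0, lamp1, lamp2, lamp3 only 2 to 3 are there at a start; the rules pass over those that are not, and their reading is None.
At some moment in a run one of lamp4 may be knocked a few centimetres aside while the robot is not near it.
It also fails if it takes over 189 s, if anything falls off the work surface, if the arm or the gripper's body presses on something with over 40 N, if the wrist force passes 120 N, or if a joint passes its speed limit or range.

## Working session

There is one attempt and no reset: what is moved stays moved. The work goes in short steps, Python scripts to look and compute and a tool call to move; the robot and the scene stay as the last step left them, time stands still between calls to the robot, and variables do not carry over. Pictures are saved under pics/ and viewed, at most 14 in all, crops included, and the job is handed in when it is done.

Besides the shell and the picture viewer there is one more tool, called after "Call:" as a command line: name --argument value ..., lists and objects as JSON in quotes. arm_command: Moves the arm, as the interface text tells. Its arguments: {"type":"object","properties":{"commands":{"type":"array","items":{"type":"number"}},"force":{"type":"number"}},"required":["commands"]}

```bash
ls; mkdir -p pics
python3 - <<'E'
from station import *
import cv2,numpy as np
o=get_obs();print({k:np.round(v,3) for k,v in o.items()})
for n in ["scene","top"]:
    c=read_camera(n);cv2.imwrite(f"pics/{n}0.png",c["img"][:,:,::-1]);print(n,c["camera_matrix"],np.round(c["pose"],4))
E
```

```text
pics
{'t': np.float64(0.0), 'q': array([ 1.039,  0.478,  0.022,  1.556, -0.012,  1.109, -0.083]), 'joint_vel': array([ 0.   , -0.001,  0.001,  0.001,  0.001, -0.001, -0.001]), 'joint_torque': array([ 1.0000e-03, -5.9644e+01,  1.6080e+00, -2.8119e+01,  1.2000e-02,
        9.0000e-03, -0.0000e+00]), 'eef_pos': array([ 0.277, -0.615,  0.23 ]), 'tool_rot': array([-0.001,  0.978,  0.21 , -0.   ]), 'contact_force': array([ 0.4  , -0.466,  0.224]), 'torque': array([ 0.026,  0.049, -0.042]), 'grasp_force': np.float64(0.0), 'gripper_width': np.float64(0.999)}
scene [[399.34859455   0.         272.86514448]
 [  0.         399.34859455 205.20162566]
 [  0.           0.           1.        ]] [[ 0.1209  0.9374 -0.3267  0.8382]
 [ 0.9926 -0.1165  0.033  -0.0178]
 [-0.0071 -0.3283 -0.9446  1.0287]
 [ 0.      0.      0.      1.    ]]
top [[476.05691924   0.         285.35527231]
 [  0.         476.05691924 201.77365023]
 [  0.           0.           1.        ]] [[-2.000e-04 -9.976e-01  6.980e-02  4.412e-01]
 [-9.999e-01  1.100e-03  1.290e-02 -5.100e-03]
 [-1.300e-02 -6.980e-02 -9.975e-01  1.582e+00]
 [ 0.000e+00  0.000e+00  0.000e+00  1.000e+00]]
```

View pics/scene0.png

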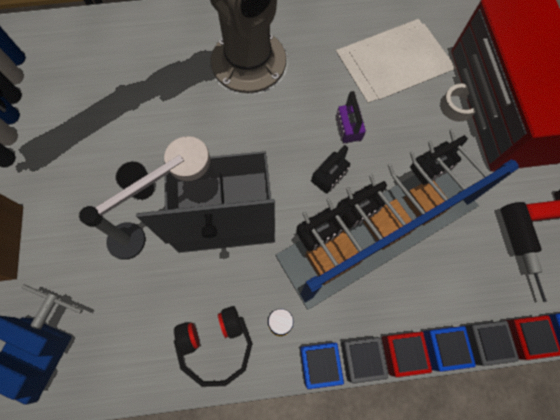

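View pics/top0.png

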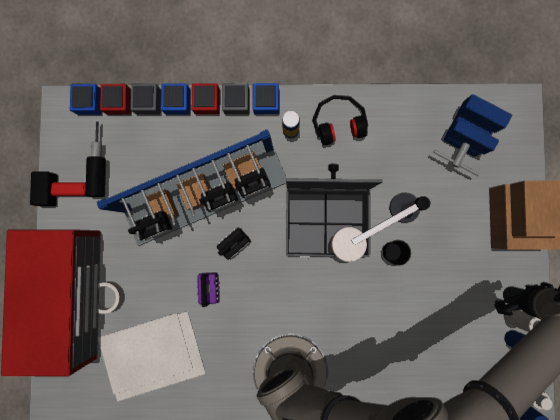

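The scene shows lamps on the rack at top-view px (150,223), (217,198) and (250,182), with a bench lamp at (234,243). The purple look-alike at (208,288) is to be left alone. The case is at (328,218), with the light head at (349,245) and post at (423,203). The cup is at (396,252), the can at (291,124) and the ear defenders at (341,120).

```bash
cat > h.py <<'E'
from station import *
import cv2,numpy as np
from scipy.spatial.transform import Rotation as R
def ray(c,u,v,z):
    P=c["pose"];d=P[:3,:3]@np.linalg.solve(c["camera_matrix"],[u,v,1.]);o=P[:3,3]
    return o+d*(z-o[2])/d[2]
def proj(c,p):
    P=c["pose"];q=c["camera_matrix"]@(P[:3,:3].T@(np.array(p)-P[:3,3]));return q[:2]/q[2]
def tri(ca,a,cb,b):
    A=[];y=[]
    for c,(u,v) in((ca,a),(cb,b)):
        d=c["pose"][:3,:3]@np.linalg.solve(c["camera_matrix"],[u,v,1.]);d/=np.linalg.norm(d);M=np.eye(3)-np.outer(d,d);A.append(M);y.append(M@c["pose"][:3,3])
    return np.linalg.lstsq(np.vstack(A),np.hstack(y),rcond=None)[0]
def pose():
    o=get_obs();q=o["tool_rot"];return o["eef_pos"],R.from_quat([q[1],q[2],q[3],q[0]])
def to(p,yaw,rolldown=None):
    """shift and turn in tool axes to reach TCP p with tool down, tool y at world angle yaw (mod pi nearest)"""
    e,r=pose();best=None
    for k in(0,np.pi):
        a=yaw+k;y=np.array([np.cos(a),np.sin(a),0]);z=np.array([0,0,-1.]);t=R.from_matrix(np.c_[np.cross(y,z),y,z])
        rv=np.degrees((r.inv()*t).as_rotvec())
        if best is None or np.linalg.norm(rv)<np.linalg.norm(best):best=rv
    s=r.inv().apply(np.array(p)-e);print("shift",np.round(s,3),"turn",np.round(best,1));return s,best
def crop(c,x0,y0,x1,y1,s,fn):
    cv2.imwrite(fn,cv2.resize(c["img"][y0:y1,x0:x1,::-1],None,fx=s,fy=s,interpolation=cv2.INTER_CUBIC))
E
python3 - <<'E'
from h import *
c=read_camera("top");crop(c,90,120,440,280,2.28,"pics/t1.png")
c=read_camera("scene");crop(c,70,90,530,310,1.73,"pics/s1.png")
E
```

```text
(no output)
```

View pics/t1.png

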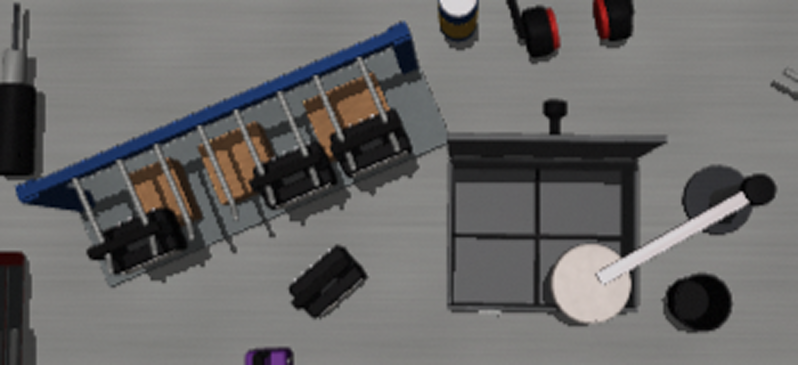

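View pics/s1.png

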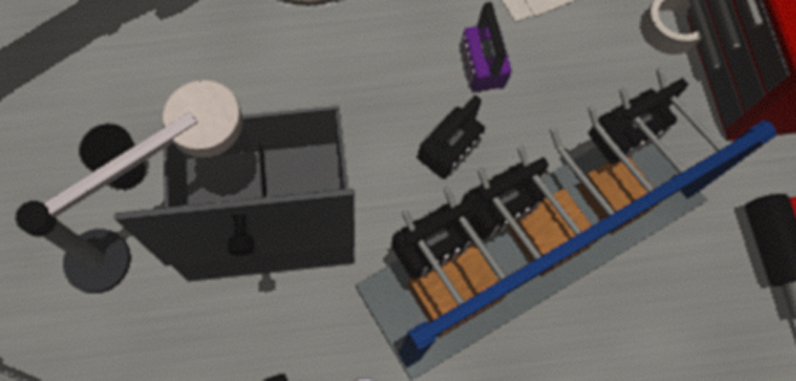

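Candidates on the rack are lamps at hook0 (crop 370,145), hook1 (295,175) and hook3 (140,240); hook2 is empty. The bench lamp is at (328,282), and the purple copy at (270,357) is excluded. All of these fit the descriptions, so I measure them next.

Run:
```python
from h import *
T=read_camera("top");S=read_camera("scene")
t=lambda x,y:(x/2.28+90,y/2.28+120)
s=lambda x,y:(x/1.73+70,y/1.73+90)
for n,a,b in[("post",(759,189),(37,217)),("headtop",(591,280),(203,116)),("rimNL",(448,309),(338,108)),("lidL",(449,137),(354,192)),("lidR",(667,137),(117,214)),
 ("barend0",(410,128),(395,232)),("knob",(556,104),(240,232))]:
    print(n,np.round(tri(T,t(*a),S,s(*b)),3))
for n,a,z in[("rimNL",(448,309),.13),("rimNR",(637,305),.13),("hingeL",(449,158),.13),("hingeR",(637,158),.13),("b0",(368,137),.223),("b1",(292,170),.223),("b3",(136,234),.223),("p0",(75,180),.21),("p7",(362,60),.21),("lamp4 bar",(327,275),.108),
 ("beamL",(20,188),.229),("beamR",(405,25),.229),("tip2a",(235,217),.22),("cup",(697,302),.06),("can",(459,5),.165)]:
    print(n,np.round(ray(T,*t(*a),z),3))
```

```text
post [ 0.532 -0.38   0.216]
headtop [ 0.419 -0.168  0.215]
rimNL [0.379 0.011 0.114]
lidL [0.587 0.009 0.325]
lidR [ 0.585 -0.243  0.336]
barend0 [0.609 0.057 0.229]
knob [ 0.622 -0.114  0.342]
rimNL [0.379 0.01  0.13 ]
rimNR [ 0.385 -0.241  0.13 ]
hingeL [0.581 0.009 0.13 ]
hingeR [ 0.581 -0.243  0.13 ]
b0 [0.599 0.11  0.223]
b1 [0.557 0.206 0.223]
b3 [0.477 0.401 0.223]
p0 [0.546 0.484 0.21 ]
p7 [0.699 0.119 0.21 ]
lamp4 bar [0.424 0.175 0.108]
beamL [0.534 0.547 0.229]
beamR [0.74  0.063 0.229]
tip2a [0.498 0.277 0.22 ]
cup [ 0.386 -0.335  0.06 ]
can [ 0.781 -0.005  0.165]
```

Run:
```python
from h import *
to([.471,-.265,.26],.49)
print(np.round(pose()[1].as_matrix(),3))
```

```text
shift [ 0.32  -0.24  -0.029] turn [-0.   0.  86.2]
[[ 0.912  0.411 -0.   ]
 [ 0.411 -0.912  0.001]
 [-0.    -0.001 -1.   ]]
```

Call:
arm_command --commands '[0.08,-0.06,-0.04,0,0,-16,1,0.32,-0.24,-0.04,0,0,-94,1,0.32,-0.24,-0.04,0,0,-94,1,0.32,-0.24,-0.04,0,0,-94,1,0.32,-0.24,-0.04,0,0,-94,1,0.32,-0.24,-0.04,0,0,-94,1,0.32,-0.24,-0.04,0,0,-94,1,0.32,-0.24,-0.04,0,0,-94,1]'

```text
t: 1.1
eef_pos: [0.4692, -0.2669, 0.2715]
tool_rot: [0.0, 0.686, 0.728, -0.0]
contact_force: [0.3, -0.9, -0.4]
gripper_width: 0.998
grasp_force: 0.0
```

Run:
```python
from h import *
o=get_obs();print(o["t"],o["eef_pos"],np.round(o["q"],2),o["gripper_width"])
to([.471,-.265,.26],.49)
print(np.round(pose()[1].as_matrix(),3))
```

```text
1.1 [ 0.46915171 -0.2668617   0.27150335] [ 0.71  0.24 -0.37  1.81  0.1   1.1   0.37] 0.9979518085897935
shift [0.002 0.002 0.012] turn [  0.    0.  -24.7]
[[-0.059  0.998  0.001]
 [ 0.998  0.059 -0.001]
 [-0.001  0.    -1.   ]]
```

Call:
arm_command --commands '[0,0,0,0,0,-8,1,0,0,0,0,0,-16,1,0,0,0,0,0,-25,1,0,0,0.04,0,0,-25,1,0,0,0.087,0,0,-25,1,0,0,0.087,0,0,-25,0.5,0,0,0.087,0,0,-25,0.5,0,0,0.087,0,0,-25,0.5]'

```text
t: 1.9
eef_pos: [0.4701, -0.2692, 0.1864]
tool_rot: [0.002, 0.515, 0.857, 0.0]
contact_force: [0.5, -0.9, 0.5]
gripper_width: 0.516
grasp_force: 0.0
```

Run:
```python
from h import *
o=get_obs();print(o["t"],o["eef_pos"],np.round(o["q"],2),o["gripper_width"],o["contact_force"])
piv=np.array([.532,-.380])
for th in (.65,.8,.95,1.1,1.25,1.4):
    p=piv+.13*np.array([-np.sin(th),np.cos(th)]); print(th);to([*p,.185],th)
c=read_camera("wrist");cv2.imwrite("pics/w1.png",c["img"][:,:,::-1])
```

```text
1.9 [ 0.47007664 -0.26918995  0.18641907] [ 0.75  0.34 -0.42  1.9   0.17  0.93  0.74] 0.5158531759432501 [ 0.46545536 -0.90057755  0.53084454]
0.65
shift [ 0.001 -0.018  0.001] turn [ 0.1  0.2 -9.2]
0.8
shift [-0.003 -0.037  0.001] turn [  0.1   0.2 -17.8]
0.95
shift [-0.01  -0.055  0.001] turn [  0.1   0.2 -26.4]
1.1
shift [-0.02  -0.072  0.001] turn [  0.1   0.2 -35. ]
1.25
shift [-0.033 -0.087  0.001] turn [  0.    0.2 -43.6]
1.4
shift [-0.047 -0.1    0.001] turn [  0.    0.2 -52.2]
```

View pics/w1.png

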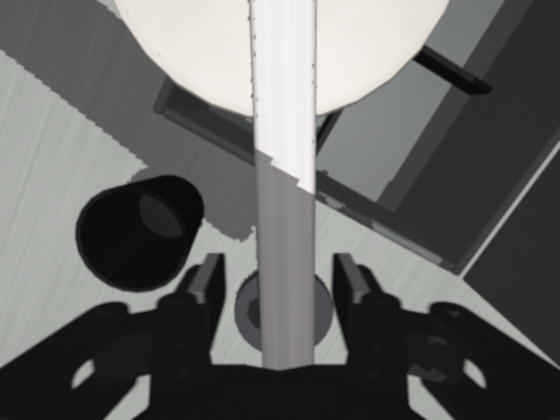

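The wrist view shows the fingers (205 and 355) straddling the bar (285), so I swing the arm out.

Call:
arm_command --commands '[0.001,-0.018,0.001,0,0,-8,0.5,-0.002,-0.034,0.001,0,0,-16,0.5,-0.008,-0.05,0.001,0,0,-24,0.5,-0.016,-0.066,0.001,0,0,-32,0.5,-0.027,-0.08,0.001,0,0,-40,0.5,-0.038,-0.092,0.001,0,0,-47,0.5,-0.047,-0.101,0.001,0,0,-53,0.5,-0.05,-0.104,0.001,0,0,-54,0.5]'

```text
t: 2.75
eef_pos: [0.4006, -0.3638, 0.185]
tool_rot: [0.001, 0.07, 0.998, -0.001]
contact_force: [0.2, 0.4, -0.5]
gripper_width: 0.5
grasp_force: 0.0
```

Call:
arm_command --commands '[0,0,0,0,0,0,0.6,0,0,0,0,0,0,0.6,0,0,-0.05,0,0,0,0.6,0,0,-0.1,0,0,0,1,0,0,-0.15,0,0,0,1]'

```text
t: 3.25
eef_pos: [0.4005, -0.3603, 0.335]
tool_rot: [-0.0, 0.069, 0.998, 0.0]
contact_force: [0.9, -1.6, -0.7]
gripper_width: 0.914
grasp_force: 0.0
```

Run:
```python
from h import *
o=get_obs();print(o["t"],o["eef_pos"],np.round(o["q"],2))
c=read_camera("top")
a=ray(c,422.9,202.9,.21)
hsv=cv2.cvtColor(c["img"],cv2.COLOR_RGB2HSV)
m=cv2.inRange(hsv,(0,0,185),(179,60,255));m[:190]=0;m[:,:330]=0;m[320:]=0;m[:,440:]=0
n,l,st,ce=cv2.connectedComponentsWithStats(m)
for i in range(1,n):
    if st[i,4]>60:print(st[i],ce[i],ray(c,*ce[i],.215))
print(a)
to([.52,.13,.32],.0)
for p in ([.599,.110],[.557,.206],[.477,.401],[.424,.175]):to([*p,.32],-np.arctan2(.206,.484))
```

```text
3.25 [ 0.40051413 -0.36025588  0.33502219] [ 1.11  0.22 -0.58  1.72  0.12  1.25  1.93]
[414 210  10  31 167] [418.91616766 225.02994012] [ 0.46970131 -0.36919979  0.215     ]
[ 0.53342804 -0.38321077  0.21      ]
shift [-0.047  0.504  0.021] turn [ 0.1  0.8 82.1]
shift [-0.128  0.495  0.022] turn [ -0.8   0.3 -74.9]
shift [-0.073  0.584  0.021] turn [ -0.8   0.3 -74.9]
shift [0.033 0.766 0.018] turn [ -0.8   0.3 -74.9]
shift [0.055 0.535 0.02 ] turn [ -0.8   0.3 -74.9]
```

Call:
arm_command --commands '[0.005,0.05,0,0,0,8,1,0.055,0.535,0.0,0,0,45,1,0.055,0.535,0.0,0,0,45,1,0.055,0.535,0.0,0,0,45,1,0.055,0.535,0.0,0,0,45,1,0.055,0.535,0.0,0,0,45,1,0.055,0.535,0.0,0,0,45,1,0.055,0.535,0.0,0,0,45,1]'

```text
t: 4.1
eef_pos: [0.4141, 0.0335, 0.3332]
tool_rot: [0.001, 0.446, 0.895, -0.0]
contact_force: [1.6, 0.7, -0.3]
gripper_width: 0.999
grasp_force: 0.0
```

Run:
```python
from h import *
o=get_obs();print(o["t"],o["eef_pos"],np.round(o["q"],2))
to([.424,.175,.28],.65)
```

```text
4.1 [0.41413112 0.03346676 0.33324293] [ 0.7  -0.01 -0.9   1.95 -0.01  1.2   0.46]
shift [0.107 0.093 0.053] turn [ 0.   0.1 -0.2]
```

Call:
arm_command --commands '[0.04,0.03,0,0,0,0,1,0.107,0.093,0.05,0,0,0,1,0.107,0.093,0.05,0,0,0,1,0.107,0.093,0.05,0,0,0,1,0.107,0.093,0.05,0,0,0,1]'

```text
t: 4.6
eef_pos: [0.4234, 0.1739, 0.2824]
tool_rot: [-0.001, 0.444, 0.896, -0.0]
contact_force: [0.0, -0.5, -0.5]
gripper_width: 1.002
grasp_force: 0.0
```

Run:
```python
from h import *
o=get_obs();print(o["t"],o["eef_pos"],np.round(o["q"],2))
c=read_camera("wrist");cv2.imwrite("pics/w2.png",c["img"][:,:,::-1])
np.savez("w2.npz",**c); print(proj(c,[.424,.175,.108]),np.round(c["pose"],3))
```

```text
4.6 [0.42339448 0.17392372 0.28237293] [ 0.44  0.18 -1.06  1.94  0.18  1.12 -0.03]
[280.13781189 189.40122573] [[ 0.795  0.586  0.154  0.384]
 [ 0.606 -0.768 -0.206  0.226]
 [-0.002  0.257 -0.966  0.425]
 [ 0.     0.     0.     1.   ]]
```

View pics/w2.png

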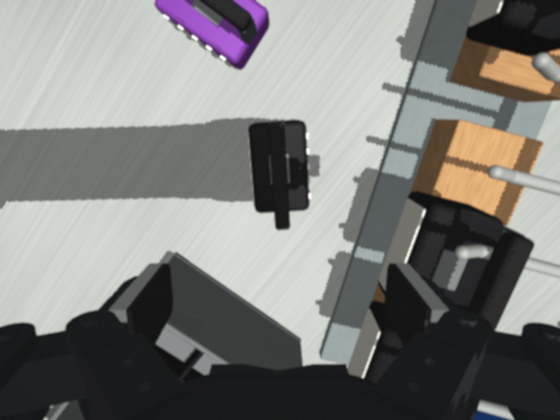

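Run:
```python
from h import *
c=dict(np.load("w2.npz"))
g=cv2.cvtColor(c["img"],cv2.COLOR_RGB2GRAY)
for v in range(118,232,8): print(v,g[v,246:314:2])
a=ray(c,277,126,.116);b=ray(c,282,228,.116);d=b-a;m=(a+b)/2
print(a,b,np.linalg.norm(d),m,np.degrees(np.arctan2(d[1],d[0])))
```

```text
118 [151 139 133 140 150 148 145 164 163 166 178 177 200 197 185 182 197 198
 192 200 207 204 196 189 190 196 199 207 209 207 205 208 209 207]
126 [114  98  40  23  25  23  25  23  24  23  24  27  26  28  28  27  29  37
  35  43  54  55  56  56  56  58  59  58  48  51 166 208 210 212]
134 [117  92  25  25  26  25  28  27  25  27  28  26  23  28  26  25  26  26
  26  36  59  59  60  60  60  60  60  59  51  58 227 248 212 208]
142 [115 126  42  24  27  26  26  28  27  26  27  24  24  26  29  26  27  28
  25  33  54  59  58  59  60  60  59  59  54  38 125 206 210 211]
150 [114 119  79  21  24  25  27  25  26  27  26  26  25  26  27  27  27  27
  29  32  53  59  57  58  58  59  58  59  54  43 189 255 218 206]
158 [113 118  93  24  24  27  28  24  27  25  27  40  47  26  27  27  28  24
  26  27  72  80  34  34  34  36  48  57  55  46  48 103 114 113]
166 [115 117 125  40  20  26  23  25  24  27  25  32  59  26  27  26  28  27
  25  24  51  71  29  25  23  27  28  35  26  24  50 141 127 116]
174 [114 117 121  78  21  24  26  22  26  25  25  26  48  35  27  26  28  27
  26  25  38  69  36  
[... 487 characters left out ...]
19 214 143  28  21  23  24  24  25  24  23  23  23  27  27  28
  26  27  28  33  47  51  50  51  49  49  50  48  42 125 208 210]
214 [218 219 219 216 218 218 215 205 204 209 211 214 214 213 135  30  28  28
  28  27  27  70 191 209 211 212 213 211 213 213 210 209 216 218]
222 [217 219 218 217 216 215 217 217 216 216 217 218 214 212 174  43  27  25
  27  28  26  49 171 214 212 215 213 210 211 217 220 216 216 217]
230 [219 217 217 217 216 216 215 217 217 215 213 215 216 218 218 197 172 171
 181 182 189 204 214 214 211 214 220 220 216 218 217 214 209 211]
[0.3876543  0.21813234 0.116     ] [0.44613552 0.1488109  0.116     ] 0.0906946276814114 [0.41689491 0.18347162 0.116     ] -49.84822341152406
```

Bench lamp: bar end at px (282,228), centre (0.416, 0.185), and the white lens is visible at right. Gripping it now.

Run:
```python
from h import *
to([.416,.185,.089],.70)
```

```text
shift [0.015 0.001 0.194] turn [-0. -0. -3.]
```

Call:
arm_command --commands '[0.015,0.001,0.04,0,0,-3,1,0.015,0.001,0.09,0,0,-3,1,0.015,0.001,0.14,0,0,-3,1,0.015,0.001,0.18,0,0,-3,1,0.015,0.001,0.194,0,0,-3,1,0.015,0.001,0.194,0,0,-3,0,0.015,0.001,0.194,0,0,-3,0,0.015,0.001,0.194,0,0,-3,0]' --force 50

```text
t: 5.45
eef_pos: [0.4179, 0.1845, 0.0907]
tool_rot: [0.001, 0.423, 0.906, 0.001]
contact_force: [-0.6, 0.9, 0.3]
gripper_width: 0.512
grasp_force: 0.0
```

Call:
arm_command --commands '[0,0,0,0,0,0,0,0,0,0,0,0,0,0,0,0,-0.03,0,0,0,0,0,0,-0.08,0,0,0,0,0,0,-0.13,0,0,0,0,0,0,-0.18,0,0,0,0,0,0,-0.21,0,0,0,0,0,0,-0.21,0,0,0,0]'

```text
t: 6.25
eef_pos: [0.4182, 0.1862, 0.3032]
tool_rot: [0.003, 0.423, 0.906, 0.002]
contact_force: [0.7, 0.0, -3.8]
gripper_width: 0.155
grasp_force: 49.7
```

Run:
```python
from h import *
o=get_obs();print(o["t"],o["eef_pos"],np.round(o["q"],2))
to([.525,-.054,.29],0)
```

```text
6.25 [0.41821557 0.18615693 0.3031782 ] [ 0.47  0.16 -1.11  1.91  0.16  1.16  0.  ]
shift [-0.253 -0.073  0.014] turn [ 0.5  0.1 40. ]
```

Run:
```python
from h import *
c=read_camera("top");crop(c,270,150,400,270,5,"pics/case.png");np.savez("top2.npz",**c)
```

```text
(no output)
```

View pics/case.png

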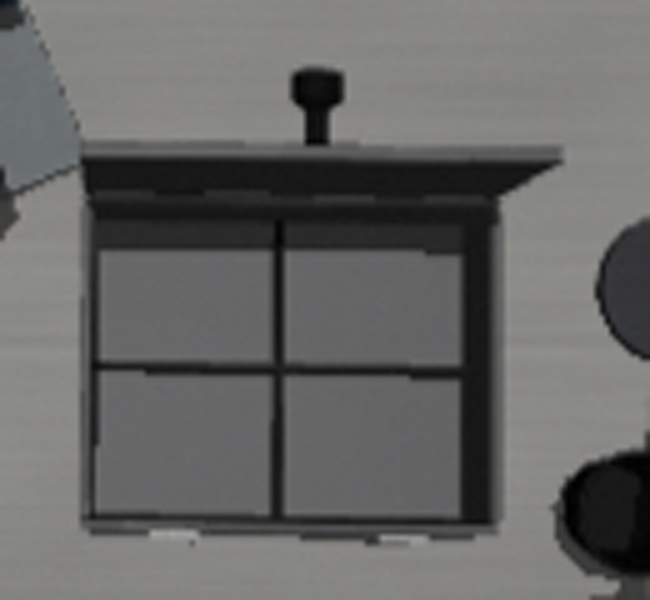

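Run:
```python
from h import *
c=dict(np.load("top2.npz"))
for n,u,v,z in[("cross",279,370,.036),("pL",97,367,.036),("pR",463,373,.036),("pF",280,222,.036),("pN",278,518,.036),("rNL",83,527,.13),("rNR",498,527,.13),("rFL",88,200,.13),("rFR",498,203,.13),("lidL",82,150,.335),("lidR",562,150,.335)]:
    print(n,np.round(ray(c,270+(u+.5)/5-.5,150+(v+.5)/5-.5,z),4))
```

```text
cross [ 0.4782 -0.1149  0.036 ]
pL [0.4802 0.0031 0.036 ]
pR [ 0.4762 -0.2339  0.036 ]
pF [ 0.5745 -0.1161  0.036 ]
pN [ 0.3827 -0.1137  0.036 ]
rNL [0.3808 0.0112 0.13  ]
rNR [ 0.3809 -0.2401  0.13  ]
rFL [0.5801 0.0081 0.13  ]
rFR [ 0.5779 -0.2425  0.13  ]
lidL [0.5869 0.0093 0.335 ]
lidR [ 0.5865 -0.2429  0.335 ]
```

Run:
```python
from h import *
to([.43,.02,.31],-.013)
to([.522,-.054,.25],-.013)
to([.522,-.054,.12],-.013)
```

```text
shift [-0.135 -0.096 -0.009] turn [ 0.2  0.1 40.7]
shift [-0.25  -0.073  0.051] turn [ 0.2  0.1 40.7]
shift [-0.25  -0.074  0.181] turn [ 0.2  0.1 40.7]
```

Call:
arm_command --commands '[-0.036,-0.026,-0.01,0,0,8,0,-0.072,-0.052,-0.01,0,0,16,0,-0.11,-0.078,-0.01,0,0,24,0,-0.135,-0.096,-0.01,0,0,32,0,-0.175,-0.09,-0.01,0,0,40.7,0,-0.21,-0.08,0.01,0,0,40.7,0,-0.25,-0.074,0.04,0,0,40.7,0,-0.25,-0.074,0.05,0,0,40.7,0]'

```text
t: 7.1
eef_pos: [0.5205, -0.0591, 0.243]
tool_rot: [-0.003, 0.713, 0.701, -0.002]
contact_force: [-1.0, 0.5, -3.0]
gripper_width: 0.15
grasp_force: 49.8
```

Run:
```python
from h import *
o=get_obs();print(o["t"],o["eef_pos"],np.round(o["q"],2))
to([.522,-.054,.099],-.013)
```

```text
7.1 [ 0.52053378 -0.05910058  0.2430028 ] [ 0.69  0.33 -0.84  1.85  0.27  1.09 -0.27]
shift [0.005 0.002 0.144] turn [-0.4 -0.1 -0.2]
```

Call:
arm_command --commands '[0.002,0.001,0.02,0,0,0,0,0.002,0.001,0.05,0,0,0,0,0.002,0.001,0.08,0,0,0,0,0.002,0.001,0.105,0,0,0,0,0.002,0.001,0.125,0,0,0,0,0.002,0.001,0.135,0,0,0,0,0.002,0.001,0.139,0,0,0,0,0.002,0.001,0.142,0,0,0,0]'

```text
t: 7.9
eef_pos: [0.5214, -0.052, 0.1068]
tool_rot: [-0.0, 0.711, 0.703, -0.0]
contact_force: [-0.3, 0.3, -2.3]
gripper_width: 0.153
grasp_force: 49.8
```

Call:
arm_command --commands '[0,0,0.004,0,0,0,0,0,0,0.007,0,0,0,0,0,0,0.009,0,0,0,0,0,0,0.009,0,0,0,0]'

```text
t: 8.3
eef_pos: [0.5217, -0.0524, 0.0981]
tool_rot: [0.0, 0.711, 0.703, 0.0]
contact_force: [-0.6, -0.6, -3.7]
gripper_width: 0.154
grasp_force: 49.8
```

Call:
arm_command --commands '[0,0,0,0,0,0,0.45,0,0,0,0,0,0,0.45,0,0,0,0,0,0,0.45,0,0,-0.03,0,0,0,0.45,0,0,-0.08,0,0,0,0.45,0,0,-0.13,0,0,0,0.45,0,0,-0.18,0,0,0,1,0,0,-0.23,0,0,0,1]'

```text
t: 9.1
eef_pos: [0.5217, -0.0519, 0.3311]
tool_rot: [0.001, 0.711, 0.703, 0.001]
contact_force: [0.6, -1.5, -0.4]
gripper_width: 0.775
grasp_force: 0.0
```

Run:
```python
from h import *
o=get_obs();print(o["t"],o["eef_pos"],np.round(o["q"],2))
to([.557,.19,.38],.397)
```

```text
9.1 [ 0.52173601 -0.05192311  0.33114318] [ 0.73  0.24 -0.88  1.74  0.2   1.25 -0.21]
shift [ 0.242  0.033 -0.049] turn [  0.1   0.  -23.4]
```

Call:
arm_command --commands '[0.05,0,-0.03,0,0,0,1,0.1,0.01,-0.05,0,0,-8,1,0.15,0.02,-0.05,0,0,-16,1,0.2,0.03,-0.05,0,0,-23.4,1,0.242,0.033,-0.05,0,0,-23.4,1,0.242,0.033,-0.05,0,0,-23.4,1,0.242,0.033,-0.05,0,0,-23.4,1]'

```text
t: 9.8
eef_pos: [0.5569, 0.192, 0.3787]
tool_rot: [-0.0, 0.552, 0.834, 0.001]
contact_force: [-0.2, -0.6, 0.4]
gripper_width: 1.001
grasp_force: 0.0
```

Run:
```python
from h import *
o=get_obs();print(o["t"],o["eef_pos"],np.round(o["q"],2))
c=read_camera("wrist");cv2.imwrite("pics/w3.png",c["img"][:,:,::-1])
np.savez("w3.npz",**c); print(proj(c,[.557,.206,.223]),proj(c,[.599,.11,.223]),proj(c,[.477,.401,.223]))
```

```text
9.8 [0.5569171  0.1919736  0.37870388] [ 0.31  0.39 -1.01  1.52  0.33  1.41 -0.31]
[285.00650527 179.31204242] [285.60730877 291.23970489] [ 290.38703495 -119.74981598]
```

View pics/w3.png

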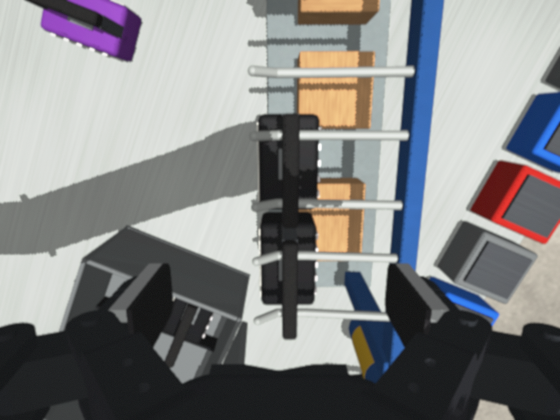

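Run:
```python
from h import *
c=dict(np.load("w3.npz"))
g=cv2.cvtColor(c["img"],cv2.COLOR_RGB2GRAY)
col=g[:,350].astype(int)
L=[ray(c,350,v,.211) for v in (71,134,203.5,256,316)]
print(np.round(L,4),[round(np.linalg.norm(a-b),4) for a,b in zip(L,L[1:])])
A=[ray(c,u,v,.231) for u,v in((291,115),(290,214),(290,214),(289,338))]
print(np.round(A,4),np.linalg.norm(A[0]-A[1]),np.linalg.norm(A[2]-A[3]))
d=A[0]-A[3];print(np.degrees(np.arctan2(d[1],d[0]))-90)
for v in (125,155,190,225,270,300,330): print(v,g[v,270:312:2])
```

```text
[[0.5715 0.3073 0.211 ]
 [0.5937 0.2619 0.211 ]
 [0.6206 0.2068 0.211 ]
 [0.6428 0.1613 0.211 ]
 [0.6706 0.1044 0.211 ]] [np.float64(0.0506), np.float64(0.0613), np.float64(0.0507), np.float64(0.0632)]
[[0.5403 0.2562 0.231 ]
 [0.572  0.1816 0.231 ]
 [0.572  0.1816 0.231 ]
 [0.6192 0.0708 0.231 ]] 0.08112604453735718 0.12042068202651714
23.042326934249644
125 [62 62 62 47 30 28 32 40 46 50 52 50 50 50 45 57 64 64 63 65 64]
155 [28 26 27 32 60 85 55 42 49 50 51 52 52 49 44 56 60 60 61 60 60]
190 [25 26 26 26 27 26 24 29 29 29 30 31 29 28 26 26 27 28 26 26 27]
225 [36 36 37 34 24 25 31 28 29 29 30 28 28 30 34 37 37 36 37 36 36]
270 [48 48 48 44 52 81 56 44 50 51 50 50 51 43 45 48 47 48 46 49 47]
300 [44 43 42 39 26 24 32 45 50 50 50 51 49 42 41 45 42 43 43 44 41]
330 [222 222 220 222 222 221 132  44  49  51  51  51  48 116 214 221 221 222
 221 220 219]
```

Rack: prongs at rows 134/203 (hook1) and 256/316 (hook0), spaced 61/51/63 mm as specified. Bars are at column 290, so hook0's bar is at (0.601, 0.112) and hook1's at (0.559, 0.213).

Call:
arm_command --commands '[-0.045,0.005,0.01,0,0,0,1,-0.09,0.01,0.03,0,0,0,1,-0.091,0.01,0.08,0,0,0,1,-0.091,0.01,0.13,0,0,0,1,-0.091,0.01,0.165,0,0,0,1,-0.091,0.01,0.175,0,0,0,1,-0.091,0.01,0.175,0,0,0,0,-0.091,0.01,0.175,0,0,0,0]'

```text
t: 10.65
eef_pos: [0.6031, 0.109, 0.2053]
tool_rot: [0.001, 0.554, 0.832, 0.001]
contact_force: [0.2, 0.3, 0.6]
gripper_width: 0.691
grasp_force: 0.0
```

Call:
arm_command --commands '[0,0,0,0,0,0,0,0,0,0,0,0,0,0,0,0,0,0,0,0,0]'

```text
t: 10.95
eef_pos: [0.6024, 0.1095, 0.2044]
tool_rot: [0.001, 0.554, 0.833, 0.001]
contact_force: [-2.1, -1.4, 6.7]
gripper_width: 0.153
grasp_force: 52.1
```

Call:
arm_command --commands '[0,0,-0.012,0,0,0,0,0,0,-0.024,0,0,0,0,0,0,-0.025,0,0,0,0,0,-0.025,-0.025,0,0,0,0,0,-0.05,-0.025,0,0,0,0,0,-0.075,-0.025,0,0,0,0,0,-0.1,-0.027,0,0,0,0,0,-0.105,-0.06,0,0,0,0]'

```text
t: 11.75
eef_pos: [0.4995, 0.0661, 0.2594]
tool_rot: [-0.003, 0.554, 0.833, -0.004]
contact_force: [0.2, -0.7, -2.3]
gripper_width: 0.148
grasp_force: 49.9
```

Run:
```python
from h import *
o=get_obs();print(o["t"],o["eef_pos"],np.round(o["q"],2),o["contact_force"])
to([.49,.03,.31],-.013)
to([.522,-.177,.30],-.013)
```

```text
11.75 [0.49949095 0.06610101 0.25940792] [ 0.6   0.32 -1.02  1.87  0.3   1.13 -0.14] [ 0.18581901 -0.74073667 -2.25640113]
shift [-0.03  -0.023 -0.05 ] turn [-0.6  0.1 23.5]
shift [-0.233 -0.074 -0.04 ] turn [-0.6  0.1 23.5]
```

Call:
arm_command --commands '[0,0,-0.035,0,0,4,0,-0.04,-0.013,-0.04,0,0,10,0,-0.09,-0.028,-0.04,0,0,16,0,-0.138,-0.044,-0.04,0,0,22,0,-0.185,-0.059,-0.04,0,0,23.5,0,-0.23,-0.074,-0.03,0,0,23.5,0,-0.233,-0.074,0,0,0,23.5,0,-0.233,-0.074,0.03,0,0,23.5,0]'

```text
t: 12.55
eef_pos: [0.5268, -0.1776, 0.2324]
tool_rot: [0.001, 0.714, 0.701, 0.0]
contact_force: [0.8, 0.5, -4.4]
gripper_width: 0.158
grasp_force: 49.8
```

Run:
```python
from h import *
o=get_obs();print(o["t"],o["eef_pos"],np.round(o["q"],2))
to([.522,-.177,.099],-.013)
```

```text
12.55 [ 0.52682239 -0.17762756  0.23243824] [ 0.86  0.39 -0.82  1.8   0.32  1.09 -0.09]
shift [ 0.001 -0.005  0.133] turn [ 0.1  0.  -0.3]
```

Call:
arm_command --commands '[0,-0.003,0.025,0,0,0,0,0,-0.004,0.055,0,0,0,0,0,-0.004,0.085,0,0,0,0,0,-0.004,0.11,0,0,0,0,0,-0.004,0.122,0,0,0,0,0,-0.004,0.127,0,0,0,0,0,-0.004,0.13,0,0,0,0,0,-0.004,0.13,0,0,0,0]'

```text
t: 13.35
eef_pos: [0.5217, -0.1749, 0.1032]
tool_rot: [-0.001, 0.712, 0.702, -0.001]
contact_force: [-4.8, 0.5, -4.0]
gripper_width: 0.158
grasp_force: 50.1
```

Call:
arm_command --commands '[0,0,0.003,0,0,0,0,0,0,0.005,0,0,0,0,0,0,0.006,0,0,0,0,0,0,0.006,0,0,0,0]'

```text
t: 13.75
eef_pos: [0.522, -0.1751, 0.0976]
tool_rot: [-0.0, 0.712, 0.702, -0.001]
contact_force: [-4.8, -0.2, -4.7]
gripper_width: 0.153
grasp_force: 50.0
```

Run:
```python
from h import *
o=get_obs();print(o["t"],o["eef_pos"],o["contact_force"],o["torque"])
c=read_camera("scene");crop(c,60,60,320,260,3,"pics/s2.png")
```

```text
13.75 [ 0.52195186 -0.17508911  0.09762431] [-4.77883363 -0.23412792 -4.67166949] [ 0.0200856   0.73607528 -0.01336859]
```

View pics/s2.png

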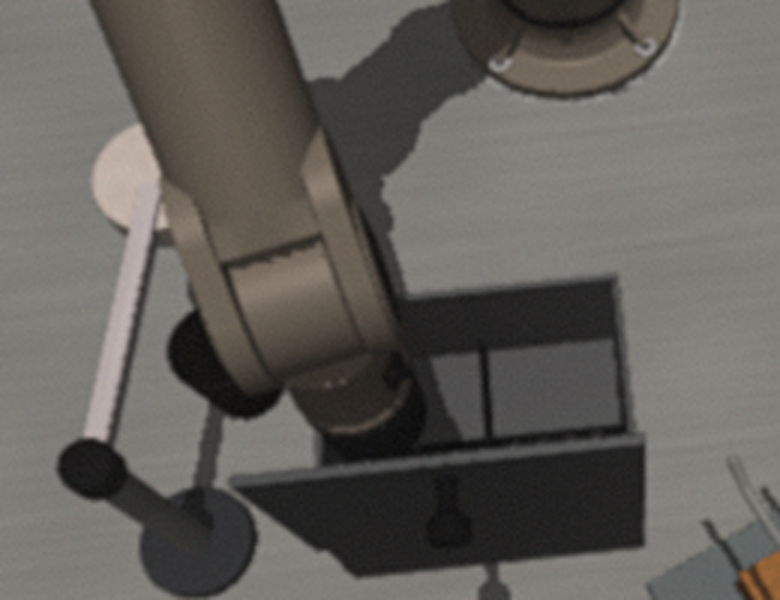

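The wrist lightly brushes the lid (4.8 N), which is harmless. Releasing.

Call:
arm_command --commands '[0,0,0.001,0,0,0,0.45,0,0,0.001,0,0,0,0.45,0,0,0,0,0,0,0.45,0,0,-0.03,0,0,0,0.45,0,0,-0.08,0,0,0,0.45,0,0,-0.13,0,0,0,0.45,0,0,-0.18,0,0,0,1,0,0,-0.23,0,0,0,1]'

```text
t: 14.6
eef_pos: [0.5238, -0.1742, 0.3316]
tool_rot: [0.002, 0.711, 0.703, 0.001]
contact_force: [-0.2, -0.3, -0.3]
gripper_width: 0.774
grasp_force: 0.0
```

Run:
```python
from h import *
o=get_obs();print(o["t"],o["eef_pos"],np.round(o["q"],2))
to([.5586,.2132,.34],.402)
```

```text
14.6 [ 0.52380249 -0.17418743  0.33160037] [ 0.91  0.3  -0.87  1.68  0.24  1.27 -0.02]
shift [ 0.388  0.03  -0.009] turn [  0.3   0.1 -23.7]
```

Call:
arm_command --commands '[0.04,-0.015,-0.02,0,0,0,1,0.09,-0.015,-0.03,0,0,0,1,0.14,-0.015,-0.03,0,0,0,1,0.19,-0.015,-0.03,0,0,0,1,0.24,-0.01,-0.03,0,0,-8,1,0.29,0.005,-0.03,0,0,-16,1,0.34,0.02,-0.03,0,0,-23.7,1,0.388,0.03,-0.02,0,0,-23.7,1]'

```text
t: 15.4
eef_pos: [0.5588, 0.2103, 0.3512]
tool_rot: [0.002, 0.551, 0.834, 0.003]
contact_force: [0.9, -0.5, -0.2]
gripper_width: 0.997
grasp_force: 0.0
```

Run:
```python
from h import *
o=get_obs();print(o["t"],o["eef_pos"],np.round(o["q"],2))
to([.5586,.2132,.204],.402)
```

```text
15.4 [0.55877507 0.21027074 0.35123742] [ 0.3   0.43 -1.05  1.55  0.38  1.38 -0.38]
shift [ 0.003 -0.     0.147] turn [ 0.4 -0.   0. ]
```

Call:
arm_command --commands '[0.001,0,0.04,0,0,0,1,0.001,0,0.09,0,0,0,1,0.001,0,0.13,0,0,0,1,0.001,0,0.147,0,0,0,1,0.001,0,0.147,0,0,0,0,0.001,0,0.147,0,0,0,0,0.001,0,0.147,0,0,0,0,0.001,0,0.147,0,0,0,0]'

```text
t: 16.2
eef_pos: [0.5574, 0.209, 0.2032]
tool_rot: [0.001, 0.553, 0.833, 0.001]
contact_force: [-0.4, -0.5, 0.9]
gripper_width: 0.33
grasp_force: 0.0
```

Call:
arm_command --commands '[0,0,0,0,0,0,0,0,0,-0.012,0,0,0,0,0,0,-0.025,0,0,0,0,0,0,-0.025,0,0,0,0,0,-0.025,-0.025,0,0,0,0,0,-0.05,-0.025,0,0,0,0,0,-0.08,-0.025,0,0,0,0,0,-0.105,-0.03,0,0,0,0]'

```text
t: 17.0
eef_pos: [0.4575, 0.1666, 0.2302]
tool_rot: [-0.001, 0.552, 0.834, -0.001]
contact_force: [0.5, 0.1, -3.9]
gripper_width: 0.153
grasp_force: 50.0
```

Run:
```python
from h import *
o=get_obs();print(o["t"],o["eef_pos"],np.round(o["q"],2),o["contact_force"],o["grasp_force"],o["gripper_width"])
to([.45,.06,.30],-.013)
to([.435,-.0535,.26],-.013)
```

```text
17.0 [0.45745335 0.16660157 0.23019842] [ 0.44  0.35 -1.1   1.94  0.36  1.07 -0.41] [ 0.49729398  0.09992518 -3.92434805] 50.01928746700287 0.15313635256326816
shift [-0.095 -0.049 -0.07 ] turn [-0.1  0.  23.7]
shift [-0.194 -0.107 -0.029] turn [-0.1  0.  23.7]
```

Call:
arm_command --commands '[-0.01,-0.005,-0.045,0,0,2,0,-0.045,-0.023,-0.06,0,0,8,0,-0.09,-0.047,-0.06,0,0,14,0,-0.13,-0.07,-0.06,0,0,20,0,-0.17,-0.093,-0.05,0,0,23.7,0,-0.194,-0.107,-0.03,0,0,23.7,0,-0.194,-0.107,0,0,0,23.7,0,-0.194,-0.107,0,0,0,23.7,0]'

```text
t: 17.8
eef_pos: [0.4335, -0.0537, 0.2282]
tool_rot: [-0.003, 0.712, 0.702, -0.002]
contact_force: [-1.3, 1.1, -3.5]
gripper_width: 0.151
grasp_force: 50.1
```

Run:
```python
from h import *
o=get_obs();print(o["t"],o["eef_pos"],np.round(o["q"],2))
to([.435,-.0535,.098],-.013)
```

```text
17.8 [ 0.43349284 -0.05371412  0.22816475] [ 0.88  0.2  -0.99  2.05  0.2   1.   -0.22]
shift [0.    0.002 0.13 ] turn [-0.4 -0.1 -0.1]
```

Call:
arm_command --commands '[0,0.002,0.03,0,0,0,0,0,0.002,0.06,0,0,0,0,0,0.002,0.09,0,0,0,0,0,0.002,0.11,0,0,0,0,0,0.002,0.121,0,0,0,0,0,0.002,0.126,0,0,0,0,0,0.002,0.129,0,0,0,0,0,0.002,0.129,0,0,0,0]'

```text
t: 18.6
eef_pos: [0.4393, -0.0528, 0.1028]
tool_rot: [0.001, 0.712, 0.702, 0.0]
contact_force: [0.5, 0.5, -4.3]
gripper_width: 0.157
grasp_force: 50.1
```

Call:
arm_command --commands '[0,-0.003,0.003,0,0,0,0,0,-0.003,0.006,0,0,0,0,0,-0.003,0.006,0,0,0,0,0,-0.003,0.006,0,0,0,0.45,0,-0.003,0.006,0,0,0,0.45,0,-0.003,0.006,0,0,0,0.45,0,-0.003,-0.02,0,0,0,0.45,0,-0.003,-0.06,0,0,0,0.45]'

```text
t: 19.4
eef_pos: [0.4342, -0.0526, 0.1615]
tool_rot: [-0.002, 0.712, 0.703, -0.001]
contact_force: [-0.0, -1.9, 1.0]
gripper_width: 0.449
grasp_force: 0.0
```

Call:
arm_command --commands '[0.01,0,-0.05,0,0,0,0.45,0.02,0,-0.1,0,0,0,1,0.05,0,-0.14,0,0,0,1,0.09,0,-0.17,0,0,0,1,0.14,0,-0.19,0,0,0,1]'

```text
t: 19.9
eef_pos: [0.4383, 0.0828, 0.3529]
tool_rot: [0.002, 0.713, 0.701, 0.001]
contact_force: [0.3, 0.4, -0.1]
gripper_width: 1.0
grasp_force: 0.0
```

Run:
```python
from h import *
o=get_obs();print(o["t"],o["eef_pos"],np.round(o["q"],2))
to([.4725,.4156,.36],.402)
to([.4725,.38,.36],.402)
```

```text
19.9 [0.43833526 0.08279437 0.35288349] [ 0.78  0.07 -1.14  1.85  0.07  1.25 -0.39]
shift [ 0.333  0.029 -0.008] turn [  0.2   0.1 -24. ]
shift [ 0.298  0.029 -0.007] turn [  0.2   0.1 -24. ]
```

Call:
arm_command --commands '[0.04,0.004,-0.01,0,0,-4,1,0.09,0.008,-0.02,0,0,-10,1,0.14,0.012,-0.025,0,0,-16,1,0.19,0.017,-0.025,0,0,-22,1,0.24,0.022,-0.025,0,0,-24,1,0.28,0.027,-0.025,0,0,-24,1,0.305,0.029,-0.025,0,0,-24,1,0.305,0.029,-0.025,0,0,-24,1]'

```text
t: 20.7
eef_pos: [0.4687, 0.3906, 0.3746]
tool_rot: [-0.002, 0.548, 0.837, 0.0]
contact_force: [-0.7, 0.0, 0.2]
gripper_width: 1.0
grasp_force: 0.0
```

Run:
```python
from h import *
o=get_obs();print(o["t"],o["eef_pos"],np.round(o["q"],2))
c=read_camera("wrist");cv2.imwrite("pics/w4.png",c["img"][:,:,::-1])
np.savez("w4.npz",**c); print(proj(c,[.4725,.4156,.223]))
to([.4725,.4156,.204],.402)
```

```text
20.7 [0.46871118 0.39063434 0.37459201] [-0.01  0.49 -1.16  1.47  0.45  1.47 -0.75]
[295.02491044 170.45323173]
shift [0.023 0.014 0.171] turn [-0.1 -0.1  0.4]
```

View pics/w4.png

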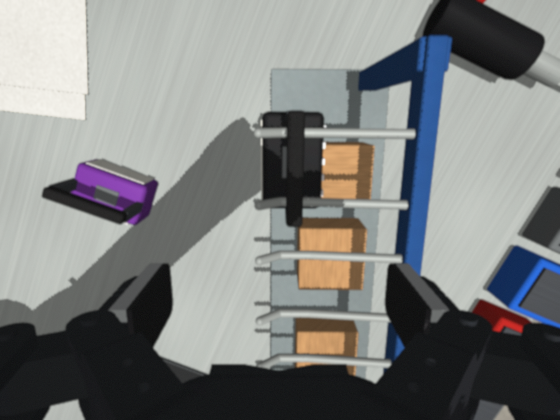

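The lamp at hook3 is at px (295,168), matching the prediction (295,170). Gripping it.

Call:
arm_command --commands '[0.022,0.014,0.02,0,0,0.4,1,0.022,0.014,0.06,0,0,0.4,1,0.022,0.014,0.11,0,0,0.4,1,0.022,0.014,0.155,0,0,0.4,1,0.022,0.014,0.17,0,0,0.4,1,0.022,0.014,0.17,0,0,0.4,0,0.022,0.014,0.17,0,0,0.4,0,0.022,0.014,0.17,0,0,0.4,0]'

```text
t: 21.55
eef_pos: [0.4756, 0.4136, 0.2079]
tool_rot: [0.0, 0.553, 0.833, 0.002]
contact_force: [0.6, 0.6, 0.4]
gripper_width: 0.518
grasp_force: 0.0
```

Call:
arm_command --commands '[0,0,0,0,0,0,0,0,0,0,0,0,0,0,0,0,-0.012,0,0,0,0,0,0,-0.025,0,0,0,0,0,0,-0.025,0,0,0,0,0,-0.03,-0.025,0,0,0,0,0,-0.06,-0.025,0,0,0,0,0,-0.09,-0.025,0,0,0,0]'

```text
t: 22.35
eef_pos: [0.3905, 0.377, 0.2297]
tool_rot: [-0.0, 0.553, 0.833, -0.0]
contact_force: [0.3, 0.7, -4.5]
gripper_width: 0.155
grasp_force: 49.5
```

Run:
```python
from h import *
o=get_obs();print(o["t"],o["eef_pos"],np.round(o["q"],2),o["contact_force"],o["grasp_force"],o["gripper_width"])
to([.40,.2,.30],-.013)
to([.435,-.0535,.30],-.013)
to([.434,-.177,.26],-.013)
```

```text
22.35 [0.39054009 0.37696153 0.22973517] [-0.01  0.5  -1.15  1.82  0.5   1.15 -0.93] [ 0.29780211  0.69250266 -4.52311539] 49.46891784667969 0.1547293069250018
shift [-0.167 -0.06  -0.07 ] turn [-0.   0.  23.6]
shift [-0.414 -0.126 -0.07 ] turn [-0.   0.  23.6]
shift [-0.527 -0.175 -0.03 ] turn [-0.   0.  23.6]
```

Call:
arm_command --commands '[-0.02,0,-0.04,0,0,2,0,-0.065,-0.013,-0.06,0,0,6,0,-0.11,-0.024,-0.07,0,0,10,0,-0.158,-0.035,-0.07,0,0,14,0,-0.205,-0.046,-0.07,0,0,18,0,-0.253,-0.057,-0.07,0,0,22,0,-0.3,-0.073,-0.07,0,0,23.6,0,-0.345,-0.09,-0.07,0,0,23.6,0]'

```text
t: 23.15
eef_pos: [0.4424, 0.0226, 0.3001]
tool_rot: [0.001, 0.712, 0.702, -0.0]
contact_force: [-0.2, -0.4, -3.3]
gripper_width: 0.154
grasp_force: 49.9
```

Run:
```python
from h import *
o=get_obs();print(o["t"],o["eef_pos"],np.round(o["q"],2))
to([.435,-.177,.24],-.013)
```

```text
23.15 [0.44239328 0.02255215 0.30014704] [ 0.93  0.15 -1.19  1.94  0.15  1.15 -0.34]
shift [-0.2   -0.005  0.06 ] turn [ 0.   0.1 -0.1]
```

Call:
arm_command --commands '[-0.04,0,0,0,0,0,0,-0.09,-0.002,0,0,0,0,0,-0.14,-0.004,0,0,0,0,0,-0.19,-0.005,0.02,0,0,0,0,-0.2,-0.006,0.06,0,0,0,0,-0.2,-0.006,0.075,0,0,0,0,-0.2,-0.006,0.08,0,0,0,0,-0.2,-0.006,0.08,0,0,0,0]'

```text
t: 23.95
eef_pos: [0.4345, -0.1737, 0.2204]
tool_rot: [-0.0, 0.711, 0.703, 0.0]
contact_force: [0.7, 0.3, -3.6]
gripper_width: 0.153
grasp_force: 49.9
```

Run:
```python
from h import *
o=get_obs();print(o["t"],o["eef_pos"],np.round(o["q"],2))
to([.435,-.1765,.1],-.013)
```

```text
23.95 [ 0.43451432 -0.173667    0.2203616 ] [ 1.14  0.29 -1.02  1.99  0.29  1.01 -0.04]
shift [-0.003  0.     0.12 ] turn [ 0.  -0.   0.1]
```

Call:
arm_command --commands '[-0.003,0,0.03,0,0,0,0,-0.003,0,0.06,0,0,0,0,-0.003,0,0.085,0,0,0,0,-0.003,0,0.1,0,0,0,0,-0.003,0,0.11,0,0,0,0,-0.003,0,0.116,0,0,0,0,-0.003,0,0.12,0,0,0,0,-0.003,0,0.12,0,0,0,0]'

```text
t: 24.75
eef_pos: [0.4344, -0.1784, 0.1003]
tool_rot: [0.0, 0.712, 0.702, 0.0]
contact_force: [1.0, 0.1, -3.9]
gripper_width: 0.15
grasp_force: 49.9
```

Call:
arm_command --commands '[0,0,0.002,0,0,0,0,0,0,0.003,0,0,0,0,0,0,0.003,0,0,0,0.45,0,0,0.003,0,0,0,0.45,0,0,0.003,0,0,0,0.45,0,0,-0.02,0,0,0,0.45,0,0,-0.06,0,0,0,0.45,0,0,-0.11,0,0,0,0.45]'

```text
t: 25.55
eef_pos: [0.4329, -0.1778, 0.2101]
tool_rot: [-0.002, 0.712, 0.703, -0.0]
contact_force: [0.0, -1.9, 0.0]
gripper_width: 0.449
grasp_force: 0.0
```

Call:
arm_command --commands '[0.03,0,-0.05,0,0,0,0,0.07,0,-0.1,0,0,0,0,0.12,0,-0.14,0,0,0,0,0.17,0,-0.18,0,0,0,0,0.22,0,-0.21,0,0,0,0,0.27,0,-0.22,0,0,0,0,0.27,0,-0.22,0,0,0,0]'

```text
t: 26.25
eef_pos: [0.4371, 0.0876, 0.4287]
tool_rot: [0.001, 0.712, 0.702, -0.0]
contact_force: [0.3, -0.4, -0.4]
gripper_width: 0.0
grasp_force: 0.0
```

Run:
```python
from h import *
o=get_obs();print(o["t"],o["eef_pos"],np.round(o["q"],2))
c=read_camera("top");crop(c,200,130,440,310,3.3,"pics/t3.png")
```

```text
26.25 [0.43711851 0.08760211 0.42870545] [ 0.99  0.03 -1.31  1.72  0.03  1.42 -0.34]
```

View pics/t3.png

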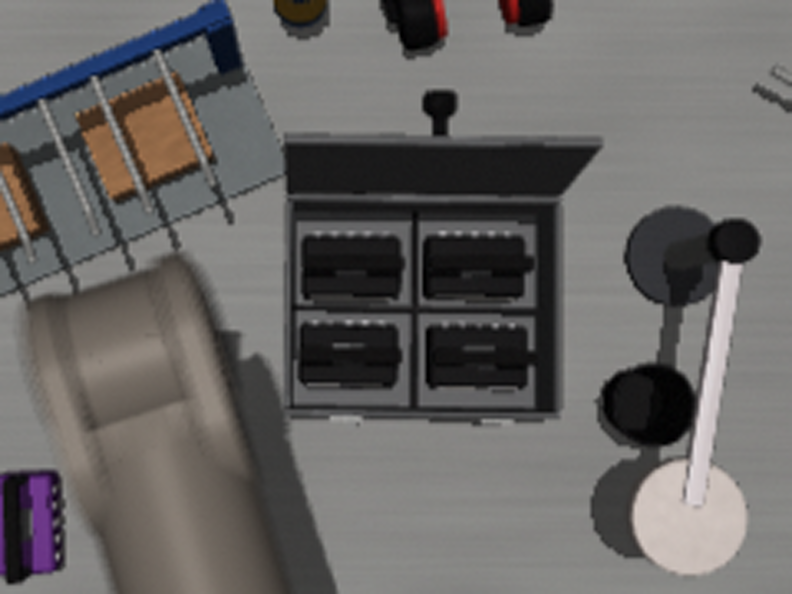

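All four lamps stand upright in their own bays, bars at crop (350,270), (475,265), (348,355) and (480,358). The lid leans back slightly, with its free edge at row 137. Next I reach behind the lid.

Call:
arm_command --commands '[-0.02,0.035,0,0,0,0,0,-0.045,0.08,0,0,0,0,0,-0.07,0.12,0,0,0,0,0,-0.095,0.16,0,0,0,0,0,-0.12,0.2,0,0,0,0,0,-0.143,0.243,0,0,0,0,0,-0.143,0.25,0,0,0,0,0,-0.143,0.25,0,0,0,0,0]'

```text
t: 27.1
eef_pos: [0.6865, -0.061, 0.4256]
tool_rot: [-0.001, 0.712, 0.702, -0.0]
contact_force: [-0.1, 1.0, -0.1]
gripper_width: 0.005
grasp_force: 0.0
```

Run:
```python
from h import *
o=get_obs();print(o["t"],o["eef_pos"],np.round(o["q"],2))
c=dict(np.load("top2.npz"));print("edge",ray(c,200+285/3.3,130+137/3.3,.335))
to([.682,-.055,.285],-.013)
H=np.array([.583,.130])
for th,rho in [(1.75,.165),(1.57,.175),(1.35,.175),(1.1,.175),(.85,.17),(.6,.165),(.4,.155),(.2,.15),(.1,.147),(0,.145)]:
    s,co=np.sin(th),np.cos(th);p=H+rho*np.array([-co,s])+(8e-3+15e-3*s)*np.array([s,co]);print(th,np.round(p,3))
```

```text
27.1 [ 0.68645802 -0.06100706  0.42560078] [ 0.61  0.6  -1.1   1.18  0.53  1.65 -0.37]
edge [0.60838207 0.00838112 0.335     ]
shift [ 0.006 -0.004  0.141] turn [-0.1 -0.1 -0.1]
1.75 [0.635 0.288]
1.57 [0.606 0.305]
1.35 [0.567 0.306]
1.1 [0.523 0.296]
0.85 [0.485 0.27 ]
0.6 [0.456 0.237]
0.4 [0.446 0.203]
0.2 [0.438 0.171]
0.1 [0.438 0.154]
0 [0.438 0.138]
```

Call:
arm_command --commands '[0.006,0,0.05,0,0,0,0,0.006,0,0.1,0,0,0,0,0.006,0,0.137,0,0,0,0,0.006,-0.015,0.137,0,0,0,0,0.006,-0.03,0.137,0,0,0,0,0.006,-0.052,0.133,0,0,0,0,0.006,-0.08,0.121,0,0,0,0,0.006,-0.1,0.12,0,0,0,0]'

```text
t: 27.9
eef_pos: [0.5841, -0.0517, 0.3091]
tool_rot: [0.001, 0.711, 0.703, 0.001]
contact_force: [2.6, 0.3, -1.0]
gripper_width: -0.001
grasp_force: 1.2
```

Run:
```python
from h import *
o=get_obs();print(o["t"],o["eef_pos"],np.round(o["q"],2),o["contact_force"])
```

```text
27.9 [ 0.58412164 -0.05173098  0.3091346 ] [ 0.82  0.5  -1.17  1.63  0.48  1.33 -0.44] [ 2.5656138   0.2678424  -1.02669703]
```

Call:
arm_command --commands '[0,-0.034,0.004,0,0,0,0,0,-0.061,0.015,0,0,0,0,0,-0.082,0.029,0,0,0,0,0,-0.1,0.044,0,0,0,0,0,-0.117,0.062,0,0,0,0,0,-0.129,0.08,0,0,0,0,0,-0.137,0.1,0,0,0,0,0,-0.142,0.12,0,0,0,0]'

```text
t: 28.7
eef_pos: [0.4418, -0.0509, 0.1872]
tool_rot: [0.001, 0.711, 0.703, -0.001]
contact_force: [-1.1, -0.6, 1.9]
gripper_width: -0.001
grasp_force: 0.7
```

Call:
arm_command --commands '[0,0,0.015,0,0,0,0,0,0,0.03,0,0,0,0,0,0,0.042,0,0,0,0,0,0,0.049,0,0,0,0,0,0,0.053,0,0,0,0,0,0,0.055,0,0,0,0]'

```text
t: 29.3
eef_pos: [0.444, -0.0511, 0.1375]
tool_rot: [0.001, 0.712, 0.702, -0.004]
contact_force: [-38.2, -5.6, 108.6]
gripper_width: 0.006
grasp_force: 53.8
```

The lid is down, but the contact force is high, so I back off.

Call:
arm_command --commands '[0,0,-0.02,0,0,0,0,0,0,-0.05,0,0,0,0,0,0,-0.1,0,0,0,0,0,0,-0.15,0,0,0,0,-0.05,0,-0.18,0,0,0,0.3]'

```text
t: 29.8
eef_pos: [0.4458, -0.0886, 0.3126]
tool_rot: [0.003, 0.708, 0.706, 0.002]
contact_force: [1.4, -1.2, -0.5]
gripper_width: 0.155
grasp_force: 0.0
```

Run:
```python
from h import *
o=get_obs();print(o["t"],o["eef_pos"],np.round(o["q"],2),o["contact_force"])
c=read_camera("scene");crop(c,60,60,320,260,3,"pics/s3.png")
piv=np.array([.532,-.380]);th=1.38
p=piv+.13*np.array([-np.sin(th),np.cos(th)]);print(p);to([*p,.30],th)
```

```text
29.8 [ 0.44576117 -0.08863782  0.3126386 ] [ 1.29  0.23 -1.36  1.9   0.24  1.2  -0.16] [ 1.40367662 -1.22763654 -0.54791184]
[ 0.40435904 -0.35534669]
shift [-0.255 -0.038  0.015] turn [  0.2   0.6 -80.1]
```

View pics/s3.png

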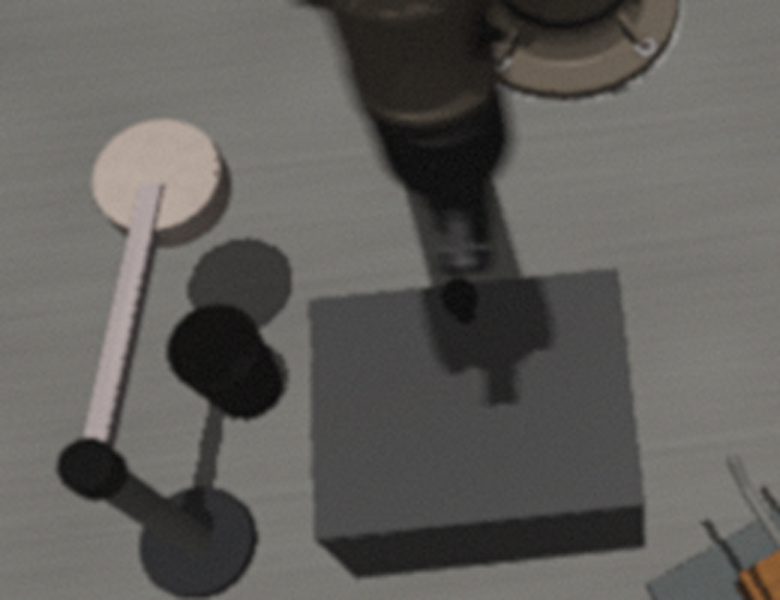

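The lid is shut flush. Next I swing the light back by pushing the bar from its outer side with shut fingers.

Call:
arm_command --commands '[-0.03,0.01,0,0,0,0,0,-0.08,0.01,0,0,0,0,0,-0.13,0,0,0,0,0,0,-0.18,-0.01,0,0,0,0,0,-0.23,-0.02,0,0,0,0,0,-0.28,-0.03,0,0,0,0,0,-0.31,-0.036,0,0,0,0,0,-0.31,-0.036,0,0,0,0,0]'

```text
t: 30.65
eef_pos: [0.4004, -0.4101, 0.3063]
tool_rot: [-0.0, 0.715, 0.699, -0.0]
contact_force: [0.0, 0.7, 0.1]
gripper_width: -0.002
grasp_force: 0.0
```

Run:
```python
from h import *
o=get_obs();print(o["t"],o["eef_pos"],np.round(o["q"],2),o["contact_force"])
piv=np.array([.532,-.380])
e,r=pose()
to([.41,-.392,.187],0)
for th in (1.3,1.1,.9,.75,.65,.6):
    p=piv+.13*np.array([-np.sin(th),np.cos(th)])+(.009+.011*abs(np.sin(th))+.015*np.cos(th))*np.array([-np.cos(th),-np.sin(th)]);print(th,np.round(p,3))
```

```text
30.65 [ 0.4003634  -0.41013948  0.30628294] [ 1.55  0.48 -1.17  1.66  0.45  1.31  0.27] [0.00578166 0.67286787 0.05047452]
shift [0.018 0.009 0.119] turn [-0.  -0.  -1.3]
1.3 [ 0.4   -0.368]
1.1 [ 0.405 -0.344]
0.9 [ 0.413 -0.32 ]
0.75 [ 0.423 -0.304]
0.65 [ 0.431 -0.293]
0.6 [ 0.436 -0.288]
```

Call:
arm_command --commands '[0,0.002,0.05,0,0,0,0,0,0.002,0.1,0,0,0,0,0,0.002,0.119,0,0,0,0,0.02,0.002,0.119,0,0,0,0,0.042,0.002,0.119,0,0,0,0,0.066,0.006,0.119,0,0,0,0,0.085,0.012,0.119,0,0,0,0,0.098,0.02,0.119,0,0,0,0]'

```text
t: 31.45
eef_pos: [0.4246, -0.3048, 0.1889]
tool_rot: [0.0, 0.712, 0.703, -0.0]
contact_force: [-0.3, -3.2, 0.2]
gripper_width: 0.001
grasp_force: 1.1
```

```bash
cat > arm.py <<'E'
from h import *
o=get_obs();print(o["t"],o["eef_pos"],np.round(o["q"],2),o["contact_force"])
for n in("top","scene"):
    c=read_camera(n)
    m=cv2.inRange(cv2.cvtColor(c["img"],cv2.COLOR_RGB2HSV),(0,0,150),(14,60,255))
    u=[proj(c,[.45,-.25,.2]),proj(c,[.35,-.3,.2])];cv2.imwrite(f"pics/m_{n}.png",m)
    k=cv2.morphologyEx(m,cv2.MORPH_OPEN,cv2.getStructuringElement(cv2.MORPH_ELLIPSE,(17,17)))
    N,l,st,ce=cv2.connectedComponentsWithStats(k)
    for i in range(1,N):
        p=ray(c,*ce[i],.213);d=p[:2]-[.532,-.380];R_=np.hypot(*d)
        if .18<R_<.3:print(n,st[i],ce[i],p,R_,"theta",np.arctan2(-d[0],d[1]))
E
python3 arm.py
```

```text
31.45 [ 0.42456278 -0.30482649  0.18892394] [ 1.38  0.51 -1.13  1.91  0.53  1.07  0.01] [-0.30268041 -3.19495062  0.1620686 ]
top [348 252  32  30 650] [362.35230769 267.78153846] [ 0.34812503 -0.20673293  0.213     ] 0.2526489291692758 theta 0.8150916137404283
scene [165 122  19  18 254] [174.         130.77559055] [ 0.34666499 -0.19449113  0.213     ] 0.26222624852850274 theta 0.7849293269445431
```

Call:
arm_command --commands '[0.007,0.005,0,0,0,0,0,0.013,0.01,0,0,0,0,0,0.018,0.014,0,0,0,0,0,0.018,0.014,0,0,0,0,0,0.018,0.014,0,0,0,0,0,0.005,0,0,0,0,0,0,0.005,0,0,0,0,0,0]'

```text
t: 32.25
eef_pos: [0.4228, -0.3027, 0.1886]
tool_rot: [-0.0, 0.713, 0.701, -0.001]
contact_force: [0.0, 0.1, 0.2]
gripper_width: 0.002
grasp_force: 0.0
```

```bash
python3 arm.py
```

```text
32.25 [ 0.42275079 -0.30271012  0.18861602] [ 1.38  0.51 -1.13  1.91  0.53  1.06  0.01] [0.02737305 0.07996216 0.24787873]
top [337 237  29  32 627] [349.76395534 253.77990431] [ 0.38780446 -0.17130595  0.213     ] 0.25366426286907623 theta 0.6046210431235646
```

Call:
arm_command --commands '[-0.03,-0.02,0,0,0,0,0,-0.06,-0.02,-0.03,0,0,0,0,-0.06,-0.02,-0.08,0,0,0,0,-0.09,-0.02,-0.13,0,0,0,0,-0.13,-0.02,-0.18,0,0,0,0,-0.18,-0.02,-0.18,0,0,0,0,-0.18,-0.02,-0.18,0,0,0,0,-0.18,-0.02,-0.18,0,0,0,0]'

```text
t: 33.15
eef_pos: [0.4019, -0.4834, 0.3691]
tool_rot: [0.001, 0.713, 0.701, 0.001]
contact_force: [0.3, 0.1, -0.3]
gripper_width: 0.003
grasp_force: 0.0
```

Run:
```python
exec(open("arm.py").read())
c=read_camera("top");crop(c,200,130,440,310,3.3,"pics/t4.png")
```

```text
33.15 [ 0.40187779 -0.48337672  0.3691149 ] [ 1.53  0.53 -1.14  1.44  0.48  1.48  0.38] [ 0.25158585  0.14641596 -0.32494353]
top [337 238  29  31 602] [349.74584718 254.25747508] [ 0.38644756 -0.17124125  0.213     ] 0.2544911117672051 theta 0.6088631114624209
```

View pics/t4.png

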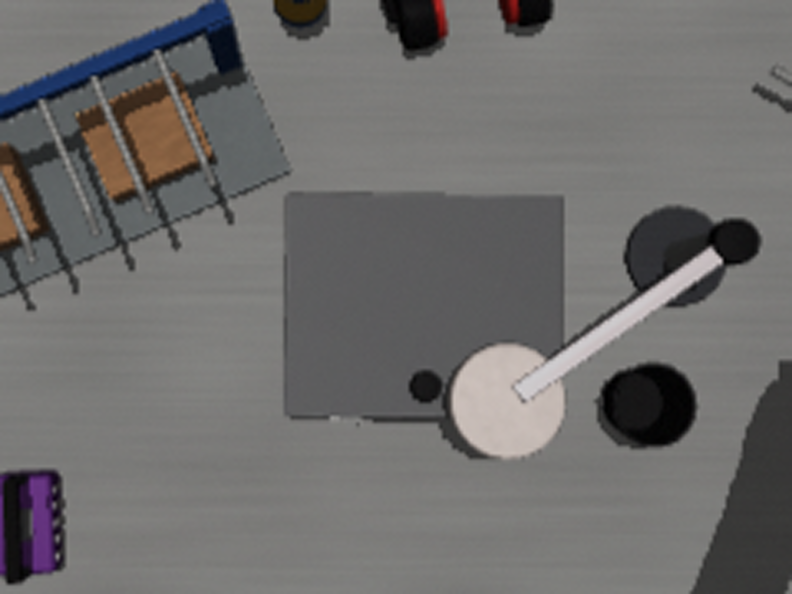

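The lid is shut, and the head's centre at crop (507,400) is inside the case outline (near edge at row 418). The robot is clear.

```bash
python3 -c "
from station import *
print(hand_in())"
```

```text
the job is handed in; nothing more can be done
None
```

I packed all four work lamps upright in their own bays, shut the case lid, swung the light's head back over the case and handed the job in. The final camera view agrees, but no verdict came back; pressing the lid shut pushed the contact force to 109 N, close to the 120 N limit.

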